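Set the idler block and hold the tensioner compressed

ROBOT

A 6-joint arm with a two-finger parallel gripper is mounted at the origin on the work surface. World frame = base frame: x ahead of the robot, y to its left, z up, the work surface at z = 0. Lengths are in m, angles in rad, forces in N, time in s.
With the tool pointing down it reaches from about 0.35 to 0.875 m from the base axis. Payload 4.2 kg.
Tool frame: the origin (TCP) lies between the finger pads; the fingertips stand 8 mm ahead of it and the grasp point (between the pads) lies 11 mm behind it; z points along the fingers, x is the direction in which the jaws open and shut, and the axes are right-handed (so a half turn about z gives the same grasp; the last joint's range is limited). The gripper opens to 87 mm and grips with 3 to 60 N. Pads are 19 mm wide; open, the fingers measure 117 mm over their backs; the gripper's body (75 mm by 190 mm) begins 51 mm behind the grasp point.
Start: joints at [1.486, 0.385, 0.008, 0, -1.194, -0.259], TCP at [0.211, 0.588, 0.231] pointing down, gripper open.
Joint ranges: [-3.14, 3.14], [-1.21, 2.06], [-1.07, 1.41], [-3.16, 2.05], [-2.99, -0.16], [-3.1, 3.1]. Speed limits (rad/s): [2.79, 2.79, 3.14, 3.14, 3.14, 3.14].

INTERFACE

Orientations are given as a 3x3 rotation matrix whose columns are the frame's x, y, z axes.
In Python, from plant import r gives the robot as it stands. The module is installed in compiled form; this text tells all that it offers.
- The arm moves only by the tool apply_moves, never from a script. Its argument "moves" is a list of rows, each an object with "offset": the shift along the tool's x, y, z in cm, a list of three; "rotation": the turn, a rotation vector about the tool's x, y, z in rad, a list of three; "gripper": the finger opening in cm, from 0 to 8.7. A call has 1 to 5 rows; each row shifts and turns the commanded pose from where the row before left it, along the tool's axes as they then stand; what a row does not reach is not made up. A row lasts 1/12 s, in which the tool goes at most 41.7 mm and 7.16 degrees, less where a joint would pass 70% of its speed; a pose out of reach is approached as far as the arm can. A call is refused whole if a number of a shift passes 4.17 or a number of a turn 0.125, either way. A call with a gripper value outside its range is refused whole. The fingers move at their own pace and stop on an object; "force" is the grip in N (left out, the last holds). Time passes only in rows, so rows that do not move let the fingers close. It gives the time, the measured TCP pose, the force and the opening at its end, in the units of the state.
- r.sense(): the state, without advancing time (a new reading comes with each control period).
- r.get_image(name): name is "scene" or "top"; returns a dict with "image" (480x640x3 uint8, red, green, blue), "mtx" (3x3 intrinsics, pixels), "k1" (the pictures are not rectified: a ray, as slopes to the right and down, at radius r is drawn at 1 + k1 r^2 times it, then the intrinsics apply), "world_to_cam" (4x4, takes a point from world to camera coordinates). Camera axes: x right, y up, looking along -z (the intrinsics and any distortion apply to the point x, -y, -z); pixel columns grow to the right and rows downward; lengths in m; the calibration is good to about 2 mm. A picture is of the moment at which its call begins. There is no depth.
- r.job_done(): hands the job in, once; it reports no verdict.
The state is a dict: "time_s": time; "q": joint angles; "qd": joint speeds; "joint_torque": joint torques, N m; "position": TCP position; "ee_rot": TCP orientation; "ft_force": force on the tool from outside, world axes, zero at the start; "ft_torque": the same for the moment, N m; "finger_gap": finger opening in m.
Only numpy, scipy, OpenCV 4.12 (cv2) and the standard library are available. Lean on these libraries where they do the work, as an engineer would, in place of code of your own. Each camera call takes 0.05 s, during which the arm holds its last target. There are 200 camera calls.

TASK

Put the tabbed idler block into the pocket of the tensioner jig, right way up and fully down with its tab in the pocket's slot, and let go of it. Then push the sprung tensioner arm back towards the block until it is past the pawl's click, and finish while still holding the arm there with the gripper: it springs back if released. Leave the other things on the bench where they are and keep the bottle standing.

Things in the scene. Friction and masses are not known exactly. Their poses are not given: they have to be found in the camera images.
- jig: Fixed steel base plate, 180 (x) x 325 (y) x 10 mm. Origin on the bench surface, z up; the plate spans x -95 to +85, y -150 to +175 mm from it. It carries the aluminium pocket, the arm's hinge and, beyond the hinge on the +y side, the pawl slider in its guide (up to 46 mm high, x -34 to -6, y 127 to 173).
- pocket (a point): Centre of the pocket's inner floor, 14 mm above the bench; axes as the jig's. Pocket inside 37 mm (jig x) x 53 mm (jig y), walls 5 mm thick and 14 mm high above this floor. The wall at its jig +y end has a 16 mm wide open slot for the tab.
- slot (a point): The place of the tab's centre when the block is home: on the pocket floor level, 32 mm along jig +y from pocket.
- block: The idler block, loose, bare aluminium, 50 (x) x 34 (y) x 42 mm tall, about 0.2 kg, with a tab at the foot of its +x end: 14 mm long, 12 wide, 16 high. Origin at the centre of the 50 x 34 underside, z up; it starts upright at any yaw. Home: origin at pocket, its x axis along jig +y. It then stands 28 mm out of the pocket walls.
- tab (a point): On the idler block: centre of the tab's underside, 32 mm along block +x from its origin.
- tensioner (a joint): Tensioner arm angle, rad: 0 at rest, grows as the arm is pushed back (anticlockwise from above). A spring returns it to 0: about 3 N at the roller at rest, 7 N at 0.55. The tooth meets the pawl near 0.12, tops it at 0.27 (up to about 3 N more) and is past the click by 0.40; the pawl does not keep the arm back. The arm meets the home block at about 0.58; bare end stop 0.75.
- roller (a point): Centre of the top of the white upright roller on the arm's free end, 84 mm above the bench: 20 mm diameter, fixed on the arm, standing 36 mm above it (arm bar 20 mm wide, 32 to 48 mm above the bench), 190 mm from the hinge axis. At joint value a it is at jig x = -20 + 190 sin(a - 0.3), y = 60 - 190 cos(a - 0.3) mm. May be gripped from above or pushed.
- pawl (a joint): Pawl slider's displacement, m: 0 when its nose is out fully, up to about 0.0025 while the tooth passes under it.
- plain: Bystander: bare aluminium block 50 x 34 x 42 mm without a tab; origin at the centre of the underside.
- anvil: Bystander: steel anvil, 48 mm disc foot with a 24 mm stub, 32 mm tall; origin at the centre of the underside.
- wheel: Bystander: pale toothed plastic wheel with hub, 86 mm across, 30 mm tall; origin at the centre of the underside.
- tee: Bystander: flat black anchor-shaped part, about 70 x 60 x 6 mm; origin under its wide bar.
- driver: Bystander: screwdriver lying on the bench, grey handle; origin under the tool.
- oil: Bystander: small white closed bottle, 44 mm diameter, 110 mm tall; origin at the centre of the underside.
- hinge (a point): Top of the arm's vertical hinge pin, at jig x -20, y +60 mm, 58 mm above the bench. The arm extends from here towards jig -y; pushing it back swings its free end towards jig +x, towards the pocket.
Not all that is in view belongs to the job. What is shaped like the block but black or blue is not meant.

How it is judged:
By the outcome, as a careful person would: the job done as asked, in the order asked, and still so for the second after the job is handed in, while the arm keeps its last pose, push and grip.
It also fails if it takes over 51 s, if anything falls off the work surface, if the arm or the gripper's body presses on something with over 40 N, if the wrist force passes 120 N, or if a joint passes its speed limit or range.

## Working session

There is one attempt and no reset: what is moved stays moved. The work goes in short steps, Python scripts to look and compute and a tool call to move; the robot and the scene stay as the last step left them, time stands still between calls to the robot, and variables do not carry over. Pictures are saved under pics/ and viewed, about 8 in all and at most 12, crops included, and the job is handed in when it is done.

Besides the shell and the picture viewer there is one more tool, called after "Request:" as a command line: name --argument value ..., lists and objects as JSON in quotes. apply_moves: Moves the arm, as the interface text tells. Its arguments: {"type":"object","properties":{"moves":{"type":"array","items":{"type":"object","properties":{"offset":{"type":"array","items":{"type":"number"}},"rotation":{"type":"array","items":{"type":"number"}},"gripper":{"type":"number"}}}},"force":{"type":"number"}},"required":["moves"]}

```bash
mkdir -p pics; cat > h.py <<'E'
import numpy as np, cv2
from plant import r
def proj(im,P):
    P=np.atleast_2d(P); c=(im['world_to_cam']@np.c_[P,np.ones(len(P))].T).T
    s=np.c_[c[:,0]/-c[:,2], -c[:,1]/-c[:,2]]; rr=(s**2).sum(1,keepdims=True); s=s*(1+im['k1']*rr)
    return (im['mtx']@np.c_[s,np.ones(len(s))].T).T[:,:2]
def ray(im,uv,z):
    k=np.array([im['k1'],0,0,0,0]); s=cv2.undistortPoints(np.array([[uv]],float),im['mtx'],k)[0,0]
    T=im['world_to_cam']; R=T[:3,:3]; o=-R.T@T[:3,3]; d=R.T@np.array([s[0],-s[1],-1])
    return o+d*(z-o[2])/d[2]
E
python3 - <<'E'
from h import *
for n in('scene','top'):
    im=r.get_image(n); cv2.imwrite(f'pics/{n}0.png',im['image'][:,:,::-1]); T=im['world_to_cam']; print(n,(-T[:3,:3].T@T[:3,3]).round(3),im['k1'],im['mtx'].round(1).tolist(),T[:3,:3].round(2).tolist())
s=r.sense();print(s['ee_rot'],s['finger_gap'],s['time_s'])
E
```

```text
scene [1.129 0.003 0.827] 0.03285034676713402 [[448.7, 0.0, 322.4], [0.0, 448.7, 237.1], [0.0, 0.0, 1.0]] [[-0.06, 1.0, -0.0], [-0.78, -0.05, 0.62], [0.62, 0.04, 0.79]]
top [ 0.481 -0.074  1.135] -0.05266575611240392 [[437.4, 0.0, 314.2], [0.0, 437.4, 245.5], [0.0, 0.0, 1.0]] [[0.02, -1.0, -0.03], [1.0, 0.02, 0.06], [-0.06, -0.03, 1.0]]
[[-3.37206825e-01 -9.41430419e-01 -5.69573747e-04]
 [-9.41428599e-01  3.37207294e-01 -1.85290375e-03]
 [ 1.93644438e-03 -8.85987764e-05 -9.99998121e-01]] 0.08713571540346489 0.1
```

View pics/scene0.png

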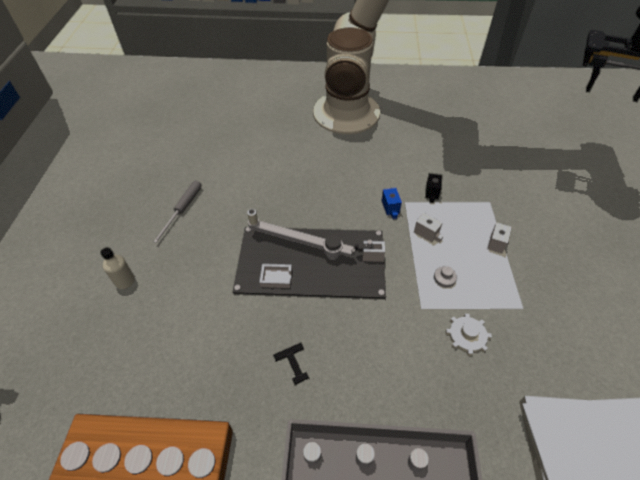

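View pics/top0.png

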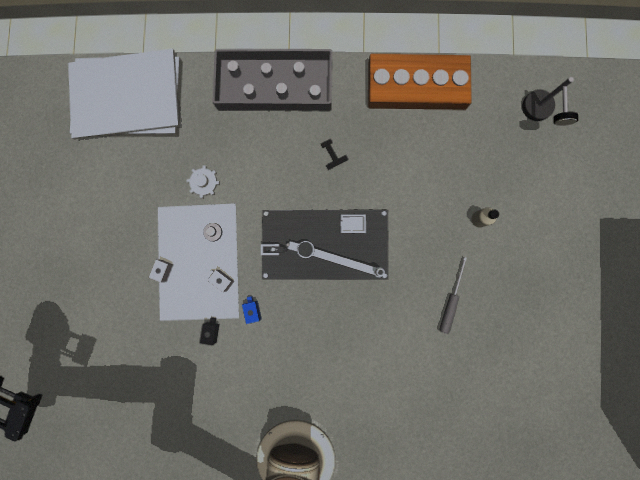

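The pictures show the jig with its pawl at scene (373,250) and its pocket at (276,273). There are two aluminium blocks, at top (159,270) / scene (500,236) and top (220,281) / scene (429,227). The black and blue ones are excluded. I'll enlarge to see which of the two has the tab, with the jig in the same view.

```bash
python3 - <<'E'
import cv2,numpy as np
a=cv2.imread('pics/top0.png');b=cv2.imread('pics/scene0.png')
f=lambda i,x,y,w,h,k:cv2.resize(i[y:y+h,x:x+w],None,fx=k,fy=k,interpolation=cv2.INTER_CUBIC)
# row1: top blocks (140,250,100x50) x4 ; scene blocks (405,205,120x50)x?; row2 jig
r1=np.hstack([f(a,145,250,100,50,4),f(b,410,205,100,50,4)])
r2=f(a,250,200,145,90,5.5)[:, :800]
r2=np.pad(r2,((0,0),(0,800-r2.shape[1]),(0,0)))[:400]
cv2.imwrite('pics/c1.png',np.vstack([r1,r2]))
E
```

```text
(no output)
```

View pics/c1.png

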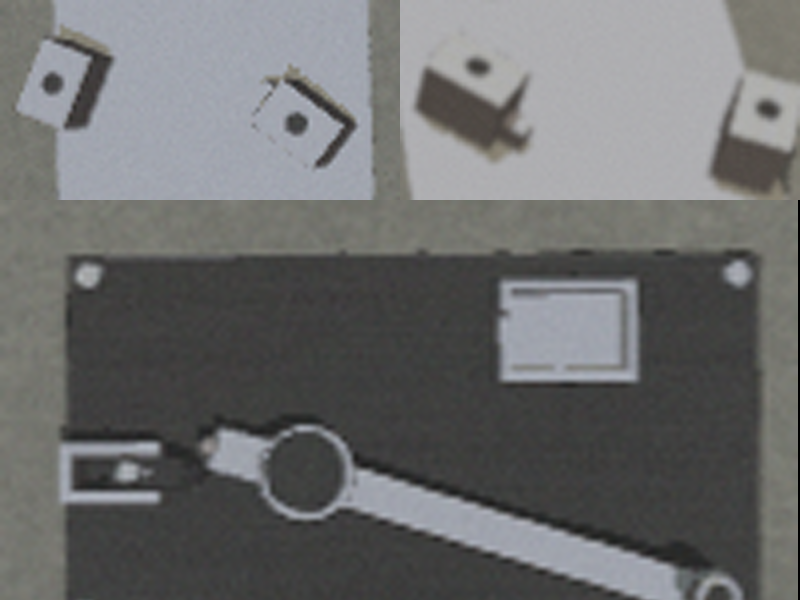

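```bash
cat >> h.py <<'E'
def box(x,y,yaw,l,w,z):
    c,s=np.cos(yaw),np.sin(yaw); return np.array([[x+c*a-s*b,y+s*a+c*b,z] for a,b in((l/2,w/2),(l/2,-w/2),(-l/2,-w/2),(-l/2,w/2))])
E
python3 - <<'E'
from h import *
t=r.get_image('top');s=r.get_image('scene')
T=lambda u,v:(145+u/4,250+v/4)
for p in [(252,118),(285,80),(345,127),(313,165),(296,123)]: print('blk',ray(t,T(*p),.042).round(4))
print('hole scene',ray(s,(410+78/4,205+66/4),.042).round(4))
J=lambda u,v:(250+u/5.5,200+(v-200)/5.5)
for p in [(68,256),(758,256)]: print('plate',ray(t,J(*p),.01).round(4))
P=[ray(t,J(*p),.028) for p in[(499,280),(638,280),(638,382),(499,382)]];print(np.array(P).round(4),np.mean(P,0).round(4))
print('hinge',ray(t,J(307,472),.05).round(4))
f=lambda i,x,y,w,h,k:cv2.resize(i[y:y+h,x:x+w,::-1],None,fx=k,fy=k,interpolation=cv2.INTER_CUBIC)
a=f(s['image'],410,205,50,43,8);b=f(s['image'],255,257,50,43,8);c=f(t['image'],203,262,50,43,8);d=f(t['image'],330,205,50,43,8)
cv2.imwrite('pics/c2.png',np.vstack([np.hstack([a[:300],b[:300]]),np.hstack([c[:300],d[:300]])]))
E
```

```text
blk [0.4556 0.2277 0.042 ]
blk [0.48   0.2074 0.042 ]
blk [0.4513 0.1683 0.042 ]
blk [0.427  0.1879 0.042 ]
blk [0.4531 0.1996 0.042 ]
hole scene [0.4522 0.2032 0.042 ]
plate [0.6379 0.0995 0.01  ]
plate [ 0.6429 -0.2257  0.01  ]
[[ 0.6272 -0.1039  0.028 ]
 [ 0.6283 -0.1681  0.028 ]
 [ 0.581  -0.1687  0.028 ]
 [ 0.5798 -0.1047  0.028 ]] [ 0.6041 -0.1363  0.028 ]
hinge [ 0.5356 -0.018   0.05  ]
```

View pics/c2.png

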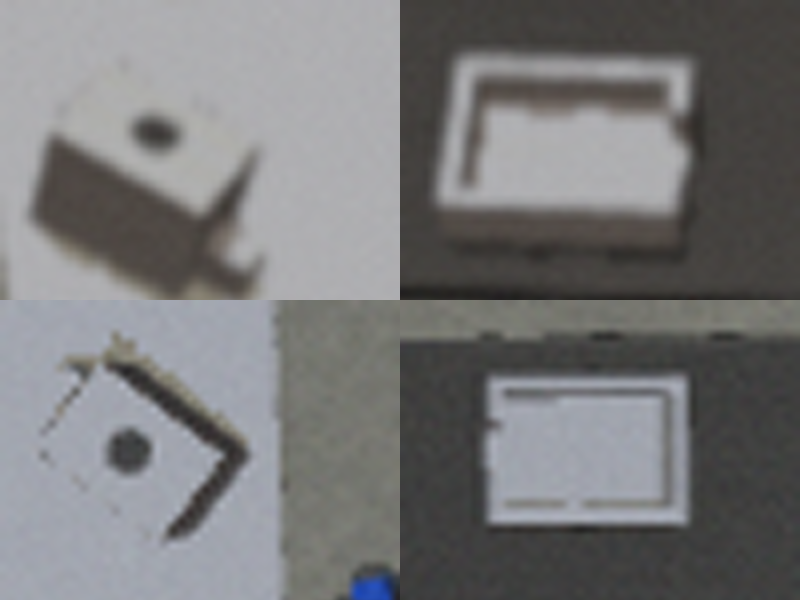

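```bash
cat >> h.py <<'E'
from scipy.spatial.transform import Rotation as Ro
def plan(p,yaw,n=5):
    "straight rows to TCP p, tool down, tool x at yaw; prints rows in tool units"
    s=r.sense(); R=s['ee_rot'].copy(); x=np.array(s['position'],float); p=np.array(p,float)
    c,q=np.cos(yaw),np.sin(yaw); G=np.array([[c,q,0],[q,-c,0],[0,0,-1.]])
    for i in range(n):
        d=(R.T@(p-x)/(n-i)*100).round(2); w=(Ro.from_matrix(R.T@G).as_rotvec()/(n-i)).round(3)
        d=np.clip(d,-4.1,4.1); w=np.clip(w,-.124,.124)
        x=x+R@d/100; R=R@Ro.from_rotvec(w).as_matrix(); print(d.tolist(),w.tolist())
    print('left',(p-x).round(4),Ro.from_matrix(R.T@G).as_rotvec().round(3))
E
python3 - <<'E'
from h import *
from scipy.optimize import least_squares
t=r.get_image('top');s=r.get_image('scene')
def fit(im,uv,l,w,z,g):
    o=least_squares(lambda v:(proj(im,box(*v,l,w,z))-uv).ravel(),g); return o.x.round(4),np.abs(o.fun).max().round(2)
A=np.array
tb=A([(42,450),(165,540),(228,452),(100,360)])-[0,300]; tb=tb/8+[203,262]-.5+.06
# order: (+l/2,+w/2): tab end left
o=tb[[0,3,2,1]]; print('block top',fit(t,o,.05,.034,.042,[.45,.2,.95]))
sb=A([(258,145),(205,215),(52,135),(118,65)])/8+[410,205]-.44; 
for k in range(1): print('block scene',fit(s,sb[[0,1,2,3]],.05,.034,.042,[.45,.2,.95]))
tp=(A([(487,375),(690,375),(690,525),(487,525)])-[400,300])/8+[330,205]-.44
print('pocket top',fit(t,tp[[3,0,1,2]],.063,.047,.028,[.604,-.136,1.58]))
sp=(A([(456,55),(693,60),(686,210),(436,207)])-[400,0])/8+[255,257]-.44
print('pocket scene',fit(s,sp[[1,2,3,0]],.063,.047,.028,[.604,-.136,1.58]))
E
```

```text
block top (array([0.4541, 0.1989, 0.9817]), np.float64(0.39))
block scene (array([0.4536, 0.2025, 0.9514]), np.float64(0.92))
pocket top (array([ 0.6053, -0.1357,  1.5865]), np.float64(0.3))
pocket scene (array([ 0.6039, -0.1325,  1.6162]), np.float64(0.68))
```

The middle block (scene 429,227) has a tab in both views; the other one shows none. Both cameras agree to about 3.5 mm on the block and the pocket. Moving in.

```bash
python3 -c "
from h import *
plan([.4538,.2007,.11],2.541,15)"
```

```text
[1.89, -2.4, 0.8] [-0.0, -0.0, 0.122]
[1.58, -2.61, 0.8] [-0.0, -0.0, 0.122]
[1.25, -2.78, 0.8] [-0.0, -0.0, 0.122]
[0.9, -2.91, 0.8] [-0.0, -0.0, 0.122]
[0.54, -3.0, 0.8] [-0.0, -0.0, 0.122]
[0.17, -3.05, 0.8] [-0.0, -0.0, 0.122]
[-0.2, -3.04, 0.8] [-0.0, -0.0, 0.122]
[-0.57, -3.0, 0.8] [-0.0, -0.0, 0.122]
[-0.93, -2.9, 0.81] [-0.0, -0.0, 0.122]
[-1.28, -2.77, 0.8] [-0.0, -0.0, 0.122]
[-1.6, -2.59, 0.81] [-0.0, -0.0, 0.122]
[-1.91, -2.38, 0.8] [-0.0, 0.0, 0.121]
[-2.18, -2.13, 0.81] [-0.0, 0.0, 0.122]
[-2.42, -1.86, 0.8] [-0.0, 0.0, 0.121]
[-2.63, -1.55, 0.81] [-0.001, 0.0, 0.122]
left [0. 0. 0.] [ 0.  0. -0.]
```

Request:
apply_moves --moves '[{"offset": [1.9,-2.4,0.8],"rotation": [0,0,0.122],"gripper": 6.0},{"offset": [1.6,-2.6,0.8],"rotation": [0,0,0.122],"gripper": 6.0},{"offset": [1.25,-2.8,0.8],"rotation": [0,0,0.122],"gripper": 6.0},{"offset": [0.9,-2.9,0.8],"rotation": [0,0,0.122],"gripper": 6.0},{"offset": [0.55,-3.0,0.8],"rotation": [0,0,0.122],"gripper": 6.0}]'

```text
time_s: 0.72
position: [0.292, 0.4576, 0.1902]
ee_rot: [[-0.819, -0.574, 0.0], [-0.574, 0.819, 0.0], [-0.0, 0.0, -1.0]]
ft_force: [-0.4, -0.1, -0.3]
finger_gap: 0.0636
```

Request:
apply_moves --moves '[{"offset": [0.2,-3.05,0.8],"rotation": [0,0,0.122],"gripper": 6.0},{"offset": [-0.2,-3.05,0.8],"rotation": [0,0,0.122],"gripper": 6.0},{"offset": [-0.6,-3.0,0.8],"rotation": [0,0,0.122],"gripper": 6.0},{"offset": [-0.9,-2.9,0.8],"rotation": [0,0,0.122],"gripper": 6.0},{"offset": [-1.3,-2.8,0.8],"rotation": [0,0,0.122],"gripper": 6.0}]'

```text
time_s: 1.13
position: [0.3732, 0.328, 0.1504]
ee_rot: [[-1.0, -0.001, 0.0], [-0.001, 1.0, 0.0], [-0.0, 0.0, -1.0]]
ft_force: [0.8, -0.6, -0.3]
finger_gap: 0.06
```

Request:
apply_moves --moves '[{"offset": [-1.6,-2.6,0.8],"rotation": [0,0,0.122],"gripper": 6.0},{"offset": [-1.9,-2.4,0.8],"rotation": [0,0,0.122],"gripper": 6.0},{"offset": [-2.2,-2.1,0.8],"rotation": [0,0,0.122],"gripper": 6.0},{"offset": [-2.4,-1.9,0.8],"rotation": [0,0,0.122],"gripper": 6.0},{"offset": [-2.6,-1.5,0.8],"rotation": [0,0,0.122],"gripper": 6.0}]'

```text
time_s: 1.55
position: [0.454, 0.1989, 0.1104]
ee_rot: [[-0.82, 0.572, 0.0], [0.572, 0.82, 0.0], [-0.0, 0.0, -1.0]]
ft_force: [1.0, -0.4, -0.3]
finger_gap: 0.06
```

```bash
python3 -c "
from h import *
s=r.sense();print(s['position'],s['ft_force'],s['q'])
plan([.4538,.2007,.025],2.541,5)"
```

```text
[0.45397155 0.19893509 0.11041531] [ 0.96296995 -0.37541978 -0.28473749] [ 7.41278452e-01  2.95879352e-01 -4.69001075e-01  7.91836133e-07
 -8.05409730e-01 -1.35017209e+00]
[0.02, 0.03, 1.71] [0.0, 0.0, -0.002]
[0.02, 0.03, 1.71] [0.0, 0.0, -0.002]
[0.03, 0.02, 1.71] [0.0, 0.0, -0.001]
[0.02, 0.03, 1.71] [0.0, 0.0, -0.002]
[0.03, 0.02, 1.7] [0.0, 0.0, -0.001]
left [ 0. -0. -0.] [ 0.  0. -0.]
```

Request:
apply_moves --moves '[{"offset": [0.02,0.03,2.2],"rotation": [0,0,-0.002],"gripper": 6.0},{"offset": [0.02,0.03,2.2],"rotation": [0,0,-0.002],"gripper": 6.0},{"offset": [0.02,0.03,2.1],"rotation": [0,0,-0.002],"gripper": 6.0},{"offset": [0.02,0.03,1.4],"rotation": [0,0,-0.002],"gripper": 6.0},{"offset": [0.02,0.02,0.6],"rotation": [0,0,0],"gripper": 6.0}]' --force 12

```text
time_s: 1.97
position: [0.4524, 0.201, 0.0236]
ee_rot: [[-0.828, 0.561, -0.003], [0.561, 0.828, -0.002], [0.001, -0.004, -1.0]]
ft_force: [0.2, -0.5, -0.3]
finger_gap: 0.06
```

Request:
apply_moves --moves '[{"gripper": 3.0},{"gripper": 3.0},{"gripper": 3.0},{"gripper": 3.0},{"gripper": 3.0}]' --force 12

```text
schema error: expected keys offset, rotation, gripper
```

Request:
apply_moves --moves '[{"gripper": 3.0},{"gripper": 3.0},{"gripper": 3.0}]' --force 35

```text
schema error: expected keys offset, rotation, gripper
```

Request:
apply_moves --moves '[{"offset": [0,0,0],"rotation": [0,0,0],"gripper": 3.0},{"offset": [0,0,0],"rotation": [0,0,0],"gripper": 3.0},{"offset": [0,0,0],"rotation": [0,0,0],"gripper": 3.0},{"offset": [0,0,0],"rotation": [0,0,0],"gripper": 3.0},{"offset": [0,0,0],"rotation": [0,0,0],"gripper": 3.0}]' --force 12

```text
time_s: 2.38
position: [0.4538, 0.2025, 0.0265]
ee_rot: [[-0.828, 0.56, 0.002], [0.56, 0.828, 0.001], [-0.001, 0.002, -1.0]]
ft_force: [-0.4, 1.4, 0.1]
finger_gap: 0.035
```

Request:
apply_moves --moves '[{"offset": [0,0,0],"rotation": [0,0,0],"gripper": 3.0},{"offset": [0,0,0],"rotation": [0,0,0],"gripper": 3.0},{"offset": [0,0,-1],"rotation": [0,0,0],"gripper": 3.0},{"offset": [0,0,-2],"rotation": [0,0,0],"gripper": 3.0},{"offset": [0,0,-2],"rotation": [0,0,0],"gripper": 3.0}]' --force 35

```text
time_s: 2.8
position: [0.4521, 0.2011, 0.0749]
ee_rot: [[-0.828, 0.561, -0.003], [0.561, 0.828, -0.002], [0.001, -0.004, -1.0]]
ft_force: [-0.0, 0.0, -2.2]
finger_gap: 0.0338
```

```bash
python3 -c "
from h import *
plan([.6046,-.134,.085],3.158,15)"
```

```text
[-2.09, -1.28, -0.07] [-0.0, -0.0, -0.041]
[-2.04, -1.36, -0.06] [-0.0, -0.0, -0.041]
[-1.98, -1.45, -0.07] [-0.0, -0.0, -0.041]
[-1.92, -1.53, -0.06] [-0.0, -0.0, -0.041]
[-1.86, -1.6, -0.07] [-0.0, -0.0, -0.041]
[-1.79, -1.68, -0.06] [-0.0, -0.0, -0.041]
[-1.72, -1.75, -0.07] [-0.0, -0.0, -0.041]
[-1.65, -1.82, -0.06] [-0.0, -0.0, -0.041]
[-1.57, -1.89, -0.07] [-0.0, -0.0, -0.041]
[-1.49, -1.95, -0.06] [-0.0, -0.0, -0.04]
[-1.41, -2.01, -0.07] [-0.001, -0.001, -0.041]
[-1.33, -2.06, -0.06] [-0.0, -0.0, -0.04]
[-1.25, -2.11, -0.07] [-0.001, -0.001, -0.041]
[-1.16, -2.17, -0.07] [-0.0, -0.0, -0.04]
[-1.07, -2.21, -0.06] [-0.001, -0.001, -0.041]
left [0. 0. 0.] [0. 0. 0.]
```

Request:
apply_moves --moves '[{"offset": [-2.1,-1.3,-1.0],"rotation": [0,0,-0.041],"gripper": 3.0},{"offset": [-2.05,-1.35,-1.0],"rotation": [0,0,-0.041],"gripper": 3.0},{"offset": [-2.0,-1.45,-1.0],"rotation": [0,0,-0.041],"gripper": 3.0},{"offset": [-1.9,-1.5,0],"rotation": [0,0,-0.041],"gripper": 3.0},{"offset": [-1.85,-1.6,0],"rotation": [0,0,-0.041],"gripper": 3.0}]'

```text
time_s: 3.22
position: [0.5043, 0.0895, 0.1058]
ee_rot: [[-0.926, 0.378, 0.0], [0.378, 0.926, 0.001], [0.0, 0.001, -1.0]]
ft_force: [0.5, -0.1, -2.7]
finger_gap: 0.0339
```

Request:
apply_moves --moves '[{"offset": [-1.8,-1.7,0],"rotation": [0,0,-0.041],"gripper": 3.0},{"offset": [-1.7,-1.75,0],"rotation": [0,0,-0.041],"gripper": 3.0},{"offset": [-1.65,-1.8,0],"rotation": [0,0,-0.041],"gripper": 3.0},{"offset": [-1.55,-1.9,0],"rotation": [0,0,-0.041],"gripper": 3.0},{"offset": [-1.5,-1.95,0],"rotation": [0,0,-0.041],"gripper": 3.0}]'

```text
time_s: 3.63
position: [0.5543, -0.0225, 0.1047]
ee_rot: [[-0.983, 0.182, -0.002], [0.182, 0.983, 0.0], [0.002, -0.0, -1.0]]
ft_force: [0.0, -0.2, -3.2]
finger_gap: 0.034
```

Request:
apply_moves --moves '[{"offset": [-1.4,-2.0,0],"rotation": [0,0,-0.041],"gripper": 3.0},{"offset": [-1.3,-2.05,0],"rotation": [0,0,-0.041],"gripper": 3.0},{"offset": [-1.25,-2.1,0],"rotation": [0,0,-0.041],"gripper": 3.0},{"offset": [-1.15,-2.15,1],"rotation": [0,0,-0.041],"gripper": 3.0},{"offset": [-1.05,-2.2,1],"rotation": [0,0,-0.041],"gripper": 3.0}]'

```text
time_s: 4.05
position: [0.6055, -0.1332, 0.085]
ee_rot: [[-1.0, -0.022, -0.0], [-0.022, 1.0, 0.001], [0.0, 0.001, -1.0]]
ft_force: [-0.3, 0.6, -2.7]
finger_gap: 0.0336
```

```bash
python3 - <<'E'
from h import *
s=r.sense();print(s['position'],s['ee_rot'].round(3),s['ft_force'])
plan([.6046,-.134,.075],3.158,2)
a=r.get_image('scene');b=r.get_image('top')
f=lambda i,x,y,w,h,k:cv2.resize(i[y:y+h,x:x+w,::-1],None,fx=k,fy=k,interpolation=cv2.INTER_CUBIC)
cv2.imwrite('pics/p1.png',np.vstack([f(a['image'],230,210,100,50,8)[:400],f(b['image'],290,195,160,40,5)[:200]]))
E
```

```text
[ 0.60545712 -0.133234    0.085037  ] [[-1.    -0.022 -0.   ]
 [-0.022  1.     0.001]
 [ 0.     0.001 -1.   ]] [-0.28343685  0.64268966 -2.65518127]
[0.04, -0.04, 0.5] [0.0, -0.0, 0.003]
[0.05, -0.04, 0.5] [0.001, -0.0, 0.002]
left [ 0.  0. -0.] [-0. -0.  0.]
```

View pics/p1.png

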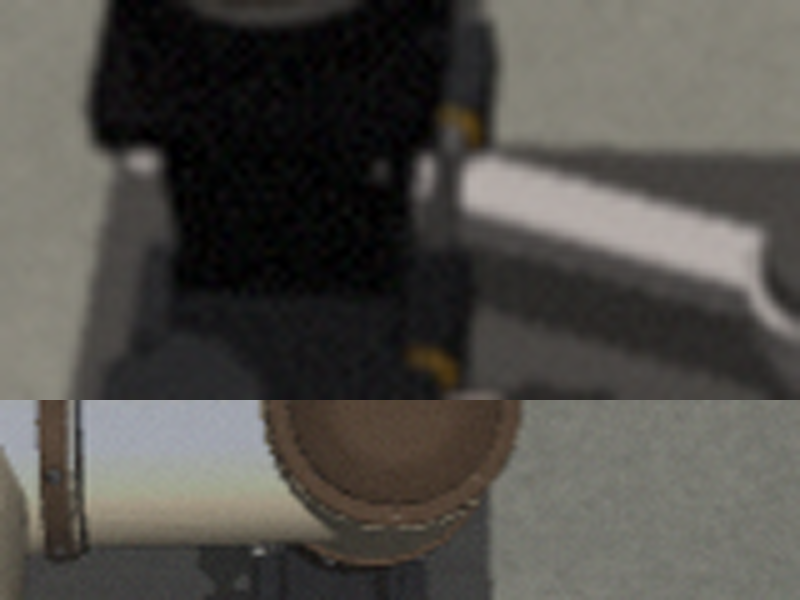

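The wrist hides the block from the top camera, and my scene crop sat too high, showing only the gripper. I'll crop lower in the scene view.

```bash
python3 - <<'E'
from h import *
a=r.get_image('scene'); print(proj(a,[[.605,-.133,.06],[.605,-.133,.028]]))
cv2.imwrite('pics/p2.png',cv2.resize(a['image'][240:300,240:320,::-1],None,fx=10,fy=10,interpolation=cv2.INTER_CUBIC))
E
```

```text
[[273.94089074 264.89742464]
 [275.26736907 273.47193616]]
```

View pics/p2.png

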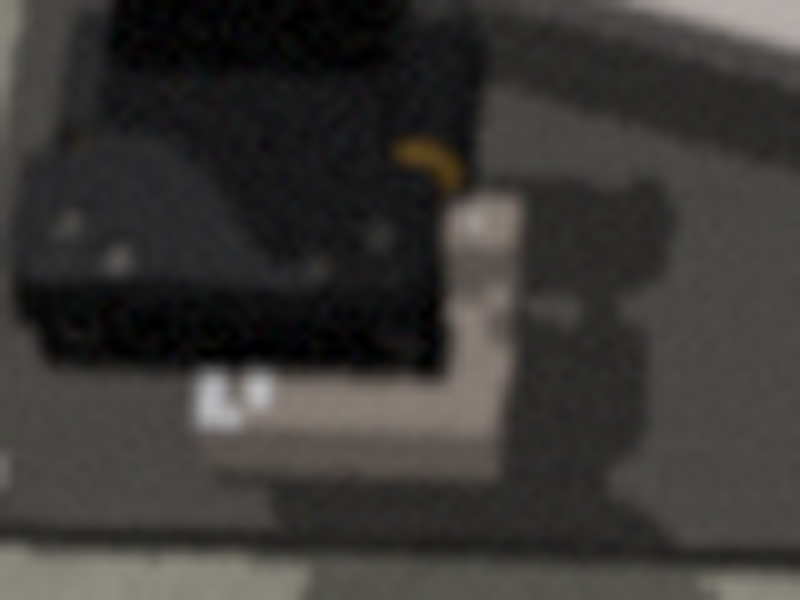

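```bash
python3 - <<'E'
from h import *
a=r.get_image('scene'); s=r.sense(); print(s['position'],s['finger_gap'])
for uv in[(524,190),(518,255),(522,222)]: print([ray(a,(240+uv[0]/10-.45,240+uv[1]/10-.45),z).round(4).tolist() for z in(.074,.077)])
for n,P in(('tab',box(.6039-.0006,-.1325+.032,1.587,.014,.012,.0755)),('wall',box(.6039,-.1325,1.587,.063,.047,.028))): print(n,((proj(a,P)-[240,240]+.45)*10).round(0).tolist())
E
```

```text
[ 0.60419454 -0.13268102  0.0840417 ] 0.03343043200559398
[[0.5966, -0.0956, 0.074], [0.5988, -0.0952, 0.077]]
[[0.6129, -0.0951, 0.074], [0.6149, -0.0947, 0.077]]
[[0.6047, -0.0951, 0.074], [0.6068, -0.0947, 0.077]]
tab [[533.0, 188.0], [528.0, 236.0], [459.0, 234.0], [465.0, 186.0]]
wall [[517.0, 249.0], [497.0, 434.0], [198.0, 423.0], [227.0, 239.0]]
```

Request:
apply_moves --moves '[{"offset": [0.05,0.1,1.2],"rotation": [0,0,0.005],"gripper": 3.0},{"offset": [0,0,1.2],"rotation": [0,0,0],"gripper": 3.0},{"offset": [0,0,0.3],"rotation": [0,0,0],"gripper": 3.0},{"offset": [0,0,0],"rotation": [0,0,0],"gripper": 3.0},{"offset": [0,0,0],"rotation": [0,0,0],"gripper": 3.0}]'

```text
time_s: 4.67
position: [0.605, -0.1306, 0.059]
ee_rot: [[-1.0, -0.016, 0.0], [-0.016, 1.0, -0.0], [-0.0, -0.0, -1.0]]
ft_force: [0.7, -0.7, -1.6]
finger_gap: 0.0336
```

Request:
apply_moves --moves '[{"offset": [0,0,0.2],"rotation": [0,0,0],"gripper": 3.0},{"offset": [0,0,0.2],"rotation": [0,0,0],"gripper": 3.0},{"offset": [0,0,0.1],"rotation": [0,0,0],"gripper": 3.0},{"offset": [0,0,0.1],"rotation": [0,0,0],"gripper": 3.0},{"offset": [0,0,0],"rotation": [0,0,0],"gripper": 3.0}]'

```text
time_s: 5.08
position: [0.6049, -0.1313, 0.0526]
ee_rot: [[-1.0, -0.015, 0.0], [-0.015, 1.0, -0.0], [-0.0, -0.0, -1.0]]
ft_force: [-0.2, 0.4, -2.4]
finger_gap: 0.0339
```

Request:
apply_moves --moves '[{"offset": [0,0,0.1],"rotation": [0,0,0],"gripper": 3.0},{"offset": [0,0,0.1],"rotation": [0,0,0],"gripper": 3.0},{"offset": [0,0,0.1],"rotation": [0,0,0],"gripper": 3.0},{"offset": [0,0,0],"rotation": [0,0,0],"gripper": 3.0}]'

```text
time_s: 5.42
position: [0.6048, -0.1313, 0.0493]
ee_rot: [[-1.0, -0.015, -0.0], [-0.015, 1.0, -0.0], [0.0, -0.0, -1.0]]
ft_force: [0.0, -0.2, -3.2]
finger_gap: 0.0341
```

Request:
apply_moves --moves '[{"offset": [0,0,0.1],"rotation": [0,0,0],"gripper": 3.0},{"offset": [0,0,0.1],"rotation": [0,0,0],"gripper": 3.0},{"offset": [0,0,0.1],"rotation": [0,0,0],"gripper": 3.0},{"offset": [0,0,0],"rotation": [0,0,0],"gripper": 3.0}]'

```text
time_s: 5.75
position: [0.6049, -0.1313, 0.0464]
ee_rot: [[-1.0, -0.015, -0.0], [-0.015, 1.0, -0.0], [0.0, -0.0, -1.0]]
ft_force: [-0.7, -1.0, -2.4]
finger_gap: 0.0338
```

Request:
apply_moves --moves '[{"offset": [0,0,0.15],"rotation": [0,0,0],"gripper": 3.0},{"offset": [0,0,0.15],"rotation": [0,0,0],"gripper": 3.0},{"offset": [0,0,0.1],"rotation": [0,0,0],"gripper": 3.0},{"offset": [0,0,0],"rotation": [0,0,0],"gripper": 3.0}]'

```text
time_s: 6.08
position: [0.6049, -0.1313, 0.0423]
ee_rot: [[-1.0, -0.015, -0.0], [-0.015, 1.0, -0.0], [0.0, -0.0, -1.0]]
ft_force: [0.2, -2.4, -2.4]
finger_gap: 0.0337
```

Request:
apply_moves --moves '[{"offset": [0,0,0.1],"rotation": [0,0,0],"gripper": 3.0},{"offset": [0,0,0.1],"rotation": [0,0,0],"gripper": 3.0},{"offset": [0,0,0],"rotation": [0,0,0],"gripper": 3.0}]'

```text
time_s: 6.33
position: [0.605, -0.1313, 0.0406]
ee_rot: [[-1.0, -0.015, 0.0], [-0.015, 1.0, -0.0], [-0.0, -0.0, -1.0]]
ft_force: [0.1, -2.2, -1.2]
finger_gap: 0.0336
```

Request:
apply_moves --moves '[{"offset": [0,-0.05,0.1],"rotation": [0,0,0],"gripper": 3.0},{"offset": [0,-0.03,0.1],"rotation": [0,0,0],"gripper": 3.0},{"offset": [0,0,0],"rotation": [0,0,0],"gripper": 3.0}]'

```text
time_s: 6.58
position: [0.605, -0.1314, 0.0405]
ee_rot: [[-1.0, -0.016, 0.0], [-0.016, 1.0, 0.0], [-0.0, 0.0, -1.0]]
ft_force: [-3.0, 2.4, 9.3]
finger_gap: 0.034
```

Request:
apply_moves --moves '[{"offset": [0,0,-0.1],"rotation": [0,0,0],"gripper": 6.0},{"offset": [0,0,0],"rotation": [0,0,0],"gripper": 6.0},{"offset": [0,0,0],"rotation": [0,0,0],"gripper": 6.0},{"offset": [0,0,0],"rotation": [0,0,0],"gripper": 6.0}]'

```text
time_s: 6.92
position: [0.605, -0.132, 0.0394]
ee_rot: [[-1.0, -0.015, 0.0], [-0.015, 1.0, 0.0], [-0.0, 0.0, -1.0]]
ft_force: [-0.1, 0.4, -0.3]
finger_gap: 0.0526
```

Request:
apply_moves --moves '[{"offset": [0,0,-2.0],"rotation": [0,0,0],"gripper": 6.0},{"offset": [0,0,-3.0],"rotation": [0,0,0],"gripper": 6.0},{"offset": [0,0,-4.0],"rotation": [0,0,0],"gripper": 6.0},{"offset": [4.0,0,-2],"rotation": [0,0,0],"gripper": 6.0},{"offset": [4.0,0,-1],"rotation": [0,0,0],"gripper": 6.0}]'

```text
time_s: 7.33
position: [0.5304, -0.1332, 0.1611]
ee_rot: [[-1.0, -0.016, 0.007], [-0.016, 1.0, -0.001], [-0.007, -0.001, -1.0]]
ft_force: [-0.0, -0.4, 1.4]
finger_gap: 0.0602
```

Request:
apply_moves --moves '[{"offset": [4.0,-1.0,0],"rotation": [0,0,0],"gripper": 6.0},{"offset": [1.0,-2.0,0],"rotation": [0,0,0],"gripper": 5.0},{"offset": [0,-2,0],"rotation": [0,0,0],"gripper": 5.0}]'

```text
time_s: 7.58
position: [0.4749, -0.1839, 0.1588]
ee_rot: [[-1.0, -0.016, -0.001], [-0.016, 1.0, 0.001], [0.001, 0.001, -1.0]]
ft_force: [0.8, 0.3, -0.5]
finger_gap: 0.0538
```

```bash
python3 - <<'E'
from h import *
a=r.get_image('scene'); s=r.sense(); print(s['position'],s['finger_gap'],s['time_s'])
# predicted home block outline in scene frame, and roller at a=0
J=np.array([.5557-.0007,-.0769+.0017]);y=.0157
c,q=np.cos(y),np.sin(y)
g=lambda x,yy:J+[c*x-q*yy,q*x+c*yy]
print('roller',g(-20e-3+.19*np.sin(-.3),.06-.19*np.cos(.3)))
print(((proj(a,box(.604,-.1325,1.587,.05,.034,.056))-[225,230]+.45)*8).round().tolist())
cv2.imwrite('pics/p3.png',cv2.resize(a['image'][230:300,225:325,::-1],None,fx=8,fy=8,interpolation=cv2.INTER_CUBIC))
E
```

```text
[ 0.47705967 -0.18660045  0.15886501] 0.05230439466680331 7.6333
roller [ 0.48076824 -0.19789444]
[[501.0, 239.0], [488.0, 346.0], [295.0, 340.0], [312.0, 232.0]]
```

View pics/p3.png

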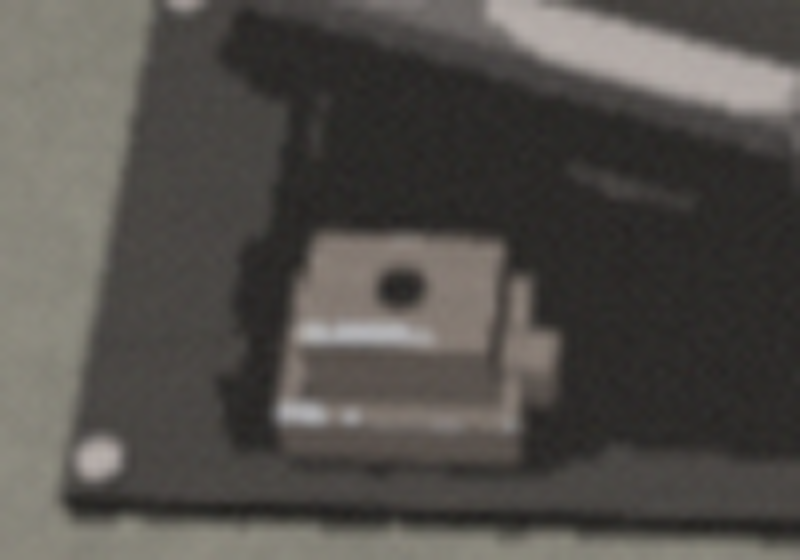

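Block is home: its top outline sits at (312,232)–(495,345), matching the prediction for z = 56 mm, and the tab passes out through the slot at (540,365). Next is the roller.

```bash
python3 - <<'E'
from h import *
import cv2
b=r.get_image('top');a=r.get_image('scene')
print('top roller',ray(b,(380.4,272.5),.084).round(4),'scene',ray(a,(252.5,213),.084).round(4))
plan([.481,-.198,.10],2.858,4)
E
```

```text
top roller [ 0.4819 -0.1995  0.084 ] scene [ 0.4863 -0.1936  0.084 ]
[-0.06, -0.33, 1.46] [0.0, 0.0, 0.074]
[-0.09, -0.33, 1.46] [0.0, 0.0, 0.074]
[-0.11, -0.32, 1.46] [0.0, 0.0, 0.074]
[-0.14, -0.31, 1.45] [0.0, 0.001, 0.075]
left [ 0.  0. -0.] [ 0. -0. -0.]
```

Request:
apply_moves --moves '[{"offset": [-0.05,-0.3,1.4],"rotation": [0,0,0.075],"gripper": 5.0},{"offset": [-0.1,-0.3,1.4],"rotation": [0,0,0.075],"gripper": 5.0},{"offset": [-0.15,-0.3,1.4],"rotation": [0,0,0.075],"gripper": 5.0},{"offset": [-0.2,-0.3,1.4],"rotation": [0,0,0.075],"gripper": 5.0},{"offset": [0,0,0],"rotation": [0,0,0],"gripper": 5.0}]'

```text
time_s: 8.15
position: [0.4808, -0.1959, 0.0992]
ee_rot: [[-0.959, 0.283, -0.006], [0.283, 0.959, 0.001], [0.006, -0.0, -1.0]]
ft_force: [-0.4, 0.4, -0.7]
finger_gap: 0.0497
```

Request:
apply_moves --moves '[{"offset": [0,0,1.3],"rotation": [0,0,0],"gripper": 5.0},{"offset": [0,0,1.3],"rotation": [0,0,0],"gripper": 5.0},{"offset": [0,0,1.0],"rotation": [0,0,0],"gripper": 5.0},{"offset": [0,0,0.4],"rotation": [0,0,0],"gripper": 5.0},{"offset": [0,0,0],"rotation": [0,0,0],"gripper": 5.0}]'

```text
time_s: 8.57
position: [0.4818, -0.1961, 0.0615]
ee_rot: [[-0.96, 0.28, -0.002], [0.28, 0.96, 0.0], [0.002, -0.0, -1.0]]
ft_force: [-0.2, 0.3, 0.9]
finger_gap: 0.0495
```

Request:
apply_moves --moves '[{"offset": [0,0,0],"rotation": [0,0,0],"gripper": 1.0},{"offset": [0,0,0],"rotation": [0,0,0],"gripper": 1.0},{"offset": [0,0,0],"rotation": [0,0,0],"gripper": 1.0},{"offset": [0,0,0],"rotation": [0,0,0],"gripper": 1.0},{"offset": [0,0,0],"rotation": [0,0,0],"gripper": 1.0}]' --force 15

```text
time_s: 8.98
position: [0.4824, -0.1966, 0.0626]
ee_rot: [[-0.96, 0.281, 0.001], [0.281, 0.96, -0.0], [-0.001, 0.0, -1.0]]
ft_force: [-0.5, 0.4, 0.1]
finger_gap: 0.0244
```

Request:
apply_moves --moves '[{"offset": [0,0,0],"rotation": [0,0,0],"gripper": 1.0},{"offset": [0,0,0],"rotation": [0,0,0],"gripper": 1.0},{"offset": [0,0,0],"rotation": [0,0,0],"gripper": 1.0}]' --force 35

```text
time_s: 9.23
position: [0.4832, -0.1968, 0.0626]
ee_rot: [[-0.96, 0.281, 0.002], [0.281, 0.96, -0.001], [-0.002, 0.0, -1.0]]
ft_force: [1.8, -1.5, -0.8]
finger_gap: 0.0191
```

Request:
apply_moves --moves '[{"offset": [-0.93,0.02,0],"rotation": [0,0,-0.049],"gripper": 1.0},{"offset": [-0.93,0.02,0],"rotation": [0,0,-0.049],"gripper": 1.0},{"offset": [-0.93,0.02,0],"rotation": [0,0,-0.049],"gripper": 1.0},{"offset": [-0.93,0.02,0],"rotation": [0,0,-0.049],"gripper": 1.0},{"offset": [0,0,0],"rotation": [0,0,0],"gripper": 1.0}]'

```text
time_s: 9.65
position: [0.5177, -0.2035, 0.0624]
ee_rot: [[-0.996, 0.088, -0.004], [0.088, 0.996, 0.001], [0.004, 0.0, -1.0]]
ft_force: [-3.4, 0.7, 6.8]
finger_gap: 0.0191
```

Request:
apply_moves --moves '[{"offset": [-0.93,0.02,0],"rotation": [0,0,-0.049],"gripper": 1.0},{"offset": [-0.93,0.02,0],"rotation": [0,0,-0.049],"gripper": 1.0},{"offset": [-0.93,0.02,0],"rotation": [0,0,-0.049],"gripper": 1.0},{"offset": [-0.93,0.02,0],"rotation": [0,0,-0.049],"gripper": 1.0},{"offset": [0,0,0],"rotation": [0,0,0],"gripper": 1.0}]'

```text
time_s: 10.07
position: [0.555, -0.2033, 0.0625]
ee_rot: [[-0.994, -0.108, -0.004], [-0.108, 0.994, 0.0], [0.004, 0.001, -1.0]]
ft_force: [-4.5, 0.0, 6.1]
finger_gap: 0.019
```

Request:
apply_moves --moves '[{"offset": [-0.93,0.02,0],"rotation": [0,0,-0.049],"gripper": 1.0},{"offset": [-0.93,0.02,0],"rotation": [0,0,-0.049],"gripper": 1.0},{"offset": [0,0,0],"rotation": [0,0,0],"gripper": 1.0},{"offset": [0,0,0],"rotation": [0,0,0],"gripper": 1.0},{"offset": [0,0,0],"rotation": [0,0,0],"gripper": 1.0}]'

```text
time_s: 10.48
position: [0.5717, -0.2008, 0.0625]
ee_rot: [[-0.979, -0.202, -0.006], [-0.202, 0.979, 0.0], [0.005, 0.001, -1.0]]
ft_force: [-4.2, -1.6, 5.6]
finger_gap: 0.0192
```

```bash
python3 - <<'E'
from h import *
a=r.get_image('scene');b=r.get_image('top'); s=r.sense(); p=s['position'];print(p,s['finger_gap'],s['time_s'],s['ft_force'])
h=np.array([.5350,-.0175]); d=p[:2]-h; print('angle',np.arctan2(d[0],-d[1])+.3-.016,'radius',np.hypot(*d))
f=lambda i,x,y,w,hh:cv2.resize(i[y:y+hh,x:x+w,::-1],None,fx=5,fy=5,interpolation=cv2.INTER_CUBIC)
cv2.imwrite('pics/p4.png',np.hstack([f(a['image'],225,195,80,110),f(a['image'],305,215,80,110)]))
E
```

```text
[ 0.57158029 -0.20080821  0.06245477] 0.019525785760208664 10.5833 [-4.82196598 -1.21608637  5.22241477]
angle 0.48096881353281834 radius 0.1869224863324568
```

View pics/p4.png

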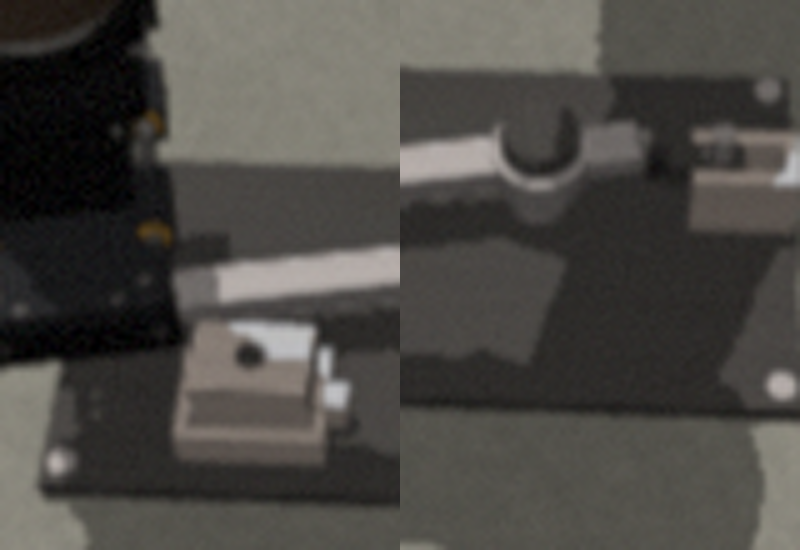

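The arm has swung back with the gripper. Its bar runs from about (269,251) to the hinge at (333,243), and the block is still seated. I'll check the bar angle from those pixels, then hand in.

```bash
python3 - <<'E'
from h import *
a=r.get_image('scene'); p=ray(a,(225+220/5,195+278/5),.048); q=ray(a,(305,195+255/5+0.5),.048)
d=(p-q)[:2]; ang=np.arctan2(d[0],-d[1])+.3-.016; s=r.sense(); print(p,q,ang,s['finger_gap'],s['ft_force'])
if .43<ang<.56 and s['finger_gap']>.017: print('handed in',r.job_done())
E
```

```text
[ 0.5601633  -0.15057817  0.048     ] [ 0.54458003 -0.07394599  0.048     ] 0.4846160576090508 0.018865987177662 [-4.56912209 -0.78792034  5.07712147]
the job is handed in; nothing more can be done
handed in None
```

The tabbed block is home in the pocket and released. The tensioner arm is past the click and still held by the gripper. The job was handed in at about 10.6 s of the 51 s limit.

- **Block:** I took the aluminium block whose tab shows in both cameras. After letting go, its top outline matched the home position at 56 mm height in the scene view, and the tab stood in the slot. It was still seated in the last picture.
- **Tensioner arm:** The gripper holds the roller with a 35 N grip (opening about 19 mm). The arm angle came out at 0.481 from the tool position and 0.485 from the image. That is past the click at 0.40 and short of the block at about 0.58.
- **Forces:** Every reading I took stayed below about 10 N.
- **Disagreements:** The two cameras differed by about 3.5 mm in y, so I used their mean. Just before insertion, the view of the tab put the block about 2 mm low in y compared with the tool position. I split the difference and the block went in, lightly touching the end wall.
- **Odd readings:** There is a steady upward force of about 5 N on the gripper while it holds the roller, which I did not explain. At 0.48 rad, the sideways force read about 4.7 N where I expected about 6.5 N from the spring figures.
- **Not checked:** I took no final picture of the bystanders or the bottle; no move went near the bottle.

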